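# Find the rocking cover and press it home

### The arm

A 6-joint arm with a two-finger parallel gripper is mounted at the origin on the work surface. World frame = base frame: x ahead of the robot, y to its left, z up, the work surface at z = 0. Lengths are in mm, angles in degrees, forces in N, time in s.
With the tool pointing down it reaches from about 300 to 850 mm from the base axis. Payload 4.2 kg.
Tool frame: the origin (TCP) lies at the very end of the fingers, on their centre line; the grasp point (between the pads) lies 19 mm behind it; z points along the fingers, x is the direction in which the jaws open and shut, and the axes are right-handed (so a half turn about z gives the same grasp; the last joint's range is limited). The gripper opens to 91 mm and grips with 3 to 60 N. Pads are 32 mm wide; open, the fingers measure 118 mm over their backs; the gripper's body (76 mm by 178 mm) begins 60 mm behind the grasp point.
Start: joints at [-65.317, 18.312, 89.639, -0, 72.044, -1.146], TCP at [250.525, -517.572, 213.976] pointing down, gripper open.
Joint ranges: [-177.97, 177.97], [-48.28, 115.42], [12.27, 149.76], [-77.06, 257.06], [2.81, 150.46], [-146.56, 146.56]. Speed limits (degrees/s): [147.25, 147.25, 180, 180, 180, 180].

### API

Orientations are given as [roll, pitch, yaw] about the fixed x, y, z axes, in that order (R = Rz(yaw) Ry(pitch) Rx(roll)).
In Python, from workcell import env gives the robot as it stands.
- The arm moves only by the tool servo_tool, never from a script. Its argument "plan" is a list of rows, each a list of 3 entries, a list of its own where there are three numbers: the turn, a rotation vector about the tool's x, y, z in degrees, then the shift along the tool's x, y, z in mm, then the finger opening in mm, from 0 to 91.2. In form: [[[ax, ay, az], [dx, dy, dz], claw], ...]. A call has exactly 10 rows; each row shifts and turns the pose as measured when the row begins, along the tool's axes as they then stand; what a row does not reach is not made up. A row lasts 1/8 s, in which the tool goes at most 62.5 mm and 10.7 degrees, less where a joint would pass 70% of its speed; a pose out of reach is approached as far as the arm can. A call with a gripper value outside its range is refused whole. The fingers move at their own pace and stop on an object; "squeeze" is the grip in N (left out, the last holds). Time passes only in rows, so rows that do not move let the fingers close, or fill a call up. It gives the time, the measured TCP pose, the force and the opening at its end, in the units of the state.
- env.state(): the state, without advancing time (a new reading comes with each control period).
- env.grab_frame(name): name is "scene" or "top" or "wrist"; returns a dict with "pixels" (480x640x3 uint8, red, green, blue), "intrinsics" (3x3 intrinsics, pixels), "eye" and "attitude" of the camera in the world. Camera axes: x right, y up, looking along -z (the intrinsics and any distortion apply to the point x, -y, -z); pixel columns grow to the right and rows downward; lengths in mm; the calibration is good to about 2 mm. A picture is of the moment at which its call begins. There is no depth.
- env.job_done(): hands the job in, once; it reports no verdict.
The state is a dict: "time_s": time; "qpos": joint angles; "qvel": joint speeds; "effort": joint torques, N m; "ee_pos": TCP position; "ee_rot": TCP orientation; "force": force on the tool from outside, world axes, zero at the start; "torque": the same for the moment, N m; "gripper_width": finger opening in mm.
Only numpy, scipy, OpenCV 4.12 (cv2) and the standard library are available. Lean on these libraries where they do the work, as an engineer would, in place of code of your own. Each camera call takes 0.05 s, during which the arm holds its last target.

### The job

One of the four blue covers on the grey tray was not pressed home and rocks. With the shut fingertips, press the covers near a short end until you find the one that rocks, then press that one down firmly on its middle until it is fully home and no longer rocks, and move clear. Only press: do not lift the covers or move the things lying around the tray.

Things in the scene. Friction and masses are not known exactly. Their poses are not given: they have to be found in the camera images.
- tray: grey ceramic tray fixed to the steel shelf, 104 mm (its x) by 252 mm (its y), 28 mm high; origin at the centre of its underside, z up. Four open wells in a row along its y, centred at y = +91.5, +30.5, -30.5 and -91.5 mm, hold the covers; walls 8 mm
- cover1_top (a point): centre of the top face of cover 1, in the well at y = +91.5 mm of the tray. A blue glazed ceramic plate, 84 mm long (its x, along the tray's x), 50 mm wide (its y), 14 mm thick, about 130 g, z up, lying in its well with about 2 mm of play. All four covers are identical; which one is loose changes from start to start
- cover2_top (a point): centre of the top face of cover 2, in the well at y = +30.5 mm of the tray. Same plate as cover 1. The covers' tops stand unevenly, 36 to 39 mm above the shelf (8 to 11 mm above the tray's rim), so height does not tell which is loose. Firm covers do not yield to a press anywhere
- cover3_top (a point): centre of the top face of cover 3, in the well at y = -30.5 mm of the tray. Same plate as cover 1. The loose cover, whichever it is, rests level but rocks about its y axis: a press of 2 to 5 N near either short end (34 mm from the middle along its x) dips that end 3 to 4 mm, about 0.1 rad; let go, it springs back level
- cover4_top (a point): centre of the top face of cover 4, in the well at y = -91.5 mm of the tray. Same plate as cover 1. The loose cover, once home, lies 4 mm lower than before, hard and level, and no longer rocks
- clip (a joint): how far the stiff push-in clip hidden under the middle of the loose cover (whichever that is) is pressed in: 0 = loose, 0.004 m = home on its ledges. It stays where it is left. A straight press of 13 to 17 N on the cover's middle drives it 4 mm down, until the cover meets its ledges and goes hard. A light press at an end does not drive it
- dome: glass dome, empty, on a round wooden foot 130 mm across, 194 mm high over all; origin at the centre of its underside; a bystander, well clear of the tray
- remote: black plastic remote with one round button, 115 x 42 x 18 mm, lying beside the tray (to its -y side); origin at the centre of its underside; a bystander
- key: garage key with round black head, about 70 mm long, 5 mm thick, lying in front of the tray (its -x side); a bystander
- jar: small orange container with white twist cap, closed, 48 mm across, 60 mm high, beside the tray (its +y side); origin at the centre of its underside; a bystander
Things that resemble listed ones, but are neither listed nor needed, are in the scene too. What is shaped like the part that bears cover4_top but purple is not meant. Leave any turquoise look-alike of the part that bears cover3_top alone.

How it is judged (in metres and radians):
On the way, in this order (a step that is already met when the one before it is completed fails the run):
1. the loose cover is made to rock by a press near its end (((angle between cover1_top's own z axis and vertical above 0.05 rad and contact force between the fingers and cover1 above 0.3 N) or (angle between cover2_top's own z axis and vertical above 0.05 rad and contact force between the fingers and cover2 above 0.3 N) or (angle between cover3_top's own z axis and vertical above 0.05 rad and contact force between the fingers and cover3 above 0.3 N) or (angle between cover4_top's own z axis and vertical above 0.05 rad and contact force between the fingers and cover4 above 0.3 N))), for 0.05 s.
2. the loose cover is pressed home (value of joint clip above 0.0032 m), for 0.2 s.
At the end, for the whole second after the job is handed in: The loose cover's clip is pressed in by more than 3.2 mm of 4, and all four covers lie still in their wells, level within 0.03 rad and no more than 42.5 mm above the shelf; the robot touches nothing (value of joint clip above 0.0032 m and angle between each of cover1_top, cover2_top, cover3_top, cover4_top's own z axis and vertical below 0.03 rad and z of each of cover1_top, cover2_top, cover3_top, cover4_top in the frame of tray below 0.0425 m and linear speed of each of cover1, cover2, cover3, cover4 below 0.02 m/s).
It fails at once if a cover is lifted (top more than 46 mm above the shelf) (height (world z) of any of cover1_top, cover2_top, cover3_top, cover4_top above 0.046 m).
It fails at once if the dome is moved more than 15 mm (distance of dome from where it was at the start of the episode above 0.015 m).
It fails at once if the remote is moved more than 15 mm (distance of remote from where it was at the start of the episode above 0.015 m).
It fails at once if the key is moved more than 15 mm (distance of key from where it was at the start of the episode above 0.015 m).
It fails at once if the jar is moved more than 15 mm (distance of jar from where it was at the start of the episode above 0.015 m).
It also fails if it takes over 45 s, if anything falls off the work surface, if the arm or the gripper's body presses on something with over 40 N, if the wrist force passes 120 N, or if a joint passes its speed limit or range.

## Working session

There is one attempt and no reset: what is moved stays moved. The work goes in short steps, Python scripts to look and compute and a tool call to move; the robot and the scene stay as the last step left them, time stands still between calls to the robot, and variables do not carry over. Pictures are saved under pics/ and viewed, and the job is handed in when it is done.

Besides the shell and the picture viewer there is one more tool, called after ">>>" by a JSON object that holds its "api" and its "payload", one argument or row to a line. servo_tool: Moves the arm, as the interface text tells. Its arguments: {"type":"object","properties":{"plan":{"type":"array"},"squeeze":{"type":"number"}},"required":["plan"]}

```bash
mkdir -p pics
python3 - <<'E'
from workcell import env
import cv2,numpy as np
print(env.state())
for n in("scene","top"):
    f=env.grab_frame(n);cv2.imwrite(f"pics/{n}0.png",f["pixels"][:,:,::-1]);print(n,f["intrinsics"],f["eye"],f["attitude"],[k for k in f])
E
```

```text
{'time_s': 0.0, 'qpos': array([-6.53188750e+01,  1.83512551e+01,  8.97048048e+01, -2.10467301e-04,
        7.20429152e+01, -1.14369120e+00]), 'qvel': array([-0.01471555, -0.129785  , -0.0414582 ,  0.00458833,  0.0144512 ,
       -0.04676577]), 'effort': array([ 7.28920968e-04, -4.12468421e+01, -2.31972885e+01,  7.27319601e-02,
        4.57161048e-02, -1.52920456e-04]), 'ee_pos': array([ 250.29806351, -517.12194739,  213.13498954]), 'ee_rot': array([-1.79998225e+02,  9.89593170e-02, -6.41751172e+01]), 'force': array([-0.30868575,  0.70684473, -0.64384393]), 'torque': array([-0.01779736,  0.03007963, -0.04121448]), 'gripper_width': 91.44828938287952}
scene [[520.72100418   0.         327.48207181]
 [  0.         520.72100418 239.05026789]
 [  0.           0.           1.        ]] [1110.84183421  -66.75488078  910.08993185] [34.98766592 -0.22034285 76.36736471] ['pixels', 'intrinsics', 'eye', 'attitude']
top [[608.49813946   0.         317.56742831]
 [  0.         608.49813946 246.64897752]
 [  0.           0.           1.        ]] [ 454.26463156   77.24170083 1246.7230789 ] [  3.9753618   -1.0623281  -89.25727249] ['pixels', 'intrinsics', 'eye', 'attitude']
```

View pics/top0.png

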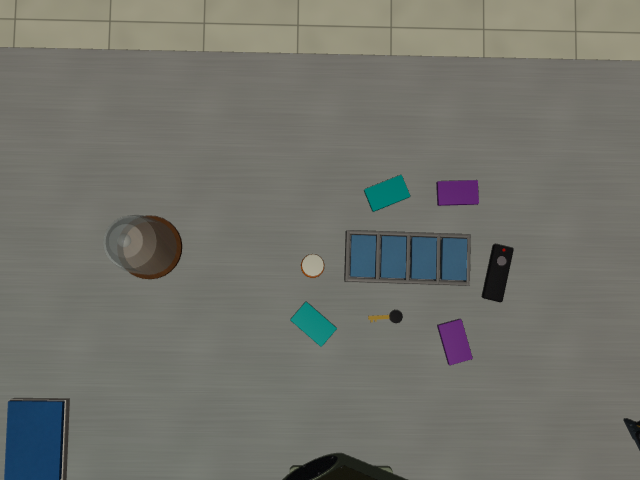

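View pics/scene0.png

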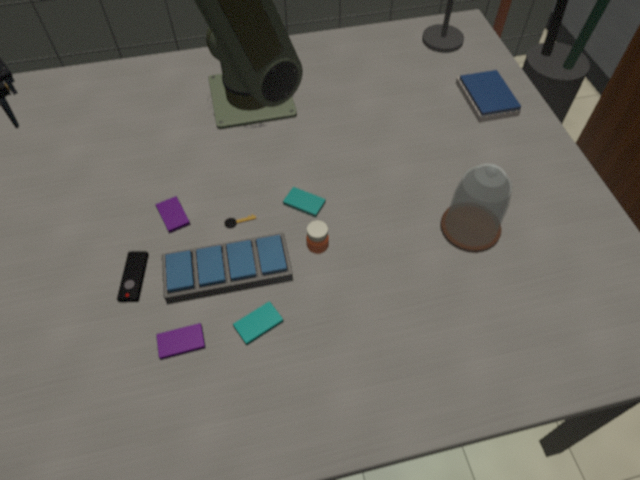

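The top view shows four blue covers in the grey tray at (364,257), (394,257), (424,258) and (455,259), running left to right as 1 to 4 because the jar is at left on +y. Look-alikes are turquoise plates at (387,193) and (314,324), purple plates at (458,192) and (455,341), and a blue box at (35,440). I choose the four in the tray.

```bash
cat > h.py <<'E'
import numpy as np,cv2
from scipy.spatial.transform import Rotation as R
def ray(f,uv,z):
    K=f["intrinsics"];u,v=uv
    d=np.array([(u-K[0,2])/K[0,0],-(v-K[1,2])/K[1,1],-1])
    d=R.from_euler('xyz',f["attitude"],degrees=True).as_matrix()@d
    e=np.array(f["eye"]);return e+d*(z-e[2])/d[2]
E
python3 - <<'E'
from workcell import env
from h import *
P={}
for n in("top","scene"):
    f=env.grab_frame(n);im=f["pixels"]
    hsv=cv2.cvtColor(im,cv2.COLOR_RGB2HSV)
    m=cv2.inRange(hsv,(98,80,60),(115,255,255))
    N,l,s,c=cv2.connectedComponentsWithStats(m)
    for i in range(1,N):
        if s[i,4]>150:
            p=cv2.findContours((l==i).astype(np.uint8),0,1)[0][0]
            r=cv2.minAreaRect(p)
            box=[ray(f,q,37.5)[:2].round(1).tolist() for q in cv2.boxPoints(r)]
            print(n,s[i],c[i].round(1),ray(f,c[i],37.5).round(1),box)
    if n=="top":
        cv2.imwrite("pics/crop0.png",cv2.resize(im[170:370,280:540,::-1],None,fx=3,fy=3)) 
print(env.state()["ee_pos"])
E
```

```text
top [ 350  235   26   42 1041] [362.7 255.5] [522.1 -34.2  37.5] [[562.8, -8.6], [563.6, -58.6], [481.7, -59.1], [481.0, -9.3]]
top [ 381  236   26   42 1036] [393.1 256.7] [520.6 -95.1  37.5] [[561.7, -70.6], [562.5, -120.7], [480.5, -120.9], [479.9, -71.1]]
top [ 411  237   26   42 1029] [423.6 257.5] [ 519.8 -156.    37.5] [[478.8, -130.4], [561.7, -132.8], [561.0, -182.0], [477.9, -179.5]]
top [ 442  238   25   42 1037] [454.  258.7] [ 518.3 -217.1   37.5] [[559.5, -193.0], [560.2, -241.3], [478.2, -240.9], [477.5, -192.9]]
top [   4  401   58   79 4307] [ 32.9 440.1] [155.9 601.3  37.5] [[82.2, 653.5], [233.8, 654.4], [230.5, 548.9], [78.7, 548.9]]
scene [ 461   71   59   43 1533] [489.7  91.7] [168.  591.9  37.5] [[94.9, 539.1], [38.3, 650.3], [235.2, 644.0], [281.5, 541.4]]
scene [257 236  29  38 841] [271.  254.1] [527.5 -38.4  37.5] [[484.0, -61.7], [485.2, -11.4], [569.1, -15.4], [567.5, -63.4]]
scene [227 241  29  38 858] [240.5 259.4] [525.9 -99.4  37.5] [[480.9, -122.8], [484.4, -73.0], [568.8, -76.9], [565.0, -124.4]]
scene [197 246  28  39 887] [210.  265.1] [ 525.  -159.8   37.5] [[478.8, -185.0], [483.3, -134.2], [568.7, -136.2], [564.0, -184.8]]
scene [166 251  28  40 920] [179.  270.3] [ 523.  -220.2   37.5] [[474.8, -245.8], [481.7, -194.1], [569.5, -196.0], [562.6, -245.3]]
[ 250.40337687 -517.31076873  213.44681999]
```

View pics/crop0.png

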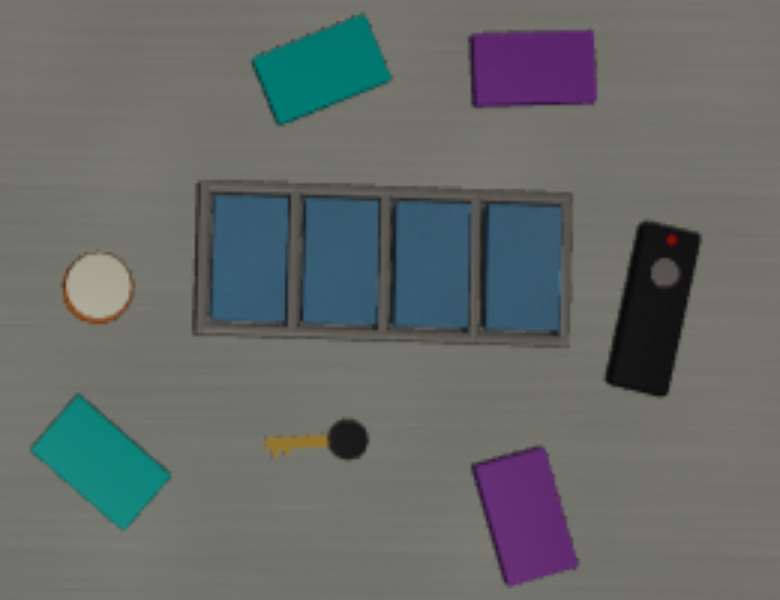

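The crop confirms the four blue plates in the tray, and nothing purple or turquoise is in it. From the top view, the cover centres are about c1 (522,-34), c2 (521,-95), c3 (520,-156) and c4 (518,-217), and the tray yaw is about -1.2°. I'll shut the fingers, turn to the tray axes and move towards it.

>>> {"api": "servo_tool", "payload": {
  "plan": [
    [[0, 0, -10.5], [0, 0, 0], 0],
    [[0, 0, -10.5], [0, 0, 0], 0],
    [[0, 0, -10.5], [0, 0, 0], 0],
    [[0, 0, -10.5], [0, 0, 0], 0],
    [[0, 0, -10.5], [0, 0, 0], 0],
    [[0, 0, -10.5], [0, 0, 0], 0],
    [[0, 0, 0], [35, -45, 0], 0],
    [[0, 0, 0], [35, -45, 0], 0],
    [[0, 0, 0], [35, -45, 0], 0],
    [[0, 0, 0], [35, -45, 0], 0]
  ],
  "squeeze": 10
}}

```text
time_s: 1.45
ee_pos: [390.5, -334.0, 211.0]
ee_rot: [-179.8, 0.1, 0.0]
force: [0.3, 0.7, 0.5]
gripper_width: 0.9
```

>>> {"api": "servo_tool", "payload": {
  "plan": [
    [[0, 0, 1.2], [30, -39, 10], 0],
    [[0, 0, 0], [30, -39, 10], 0],
    [[0, 0, 0], [30, -39, 20], 0],
    [[0, 0, 0], [0, 0, 30], 0],
    [[0, 0, 0], [0, 0, 30], 0],
    [[0, 0, 0], [0, 0, 25], 0],
    [[0, 0, 0], [0, 0, 15], 0],
    [[0, 0, 0], [0, 0, 0], 0],
    [[0, 0, 0], [0, 0, 0], 0],
    [[0, 0, 0], [0, 0, 0], 0]
  ]
}}

```text
time_s: 2.7
ee_pos: [488.3, -209.7, 68.3]
ee_rot: [-179.9, -0.1, -0.8]
force: [0.6, 0.2, -0.4]
gripper_width: 0.9
```

Run:
```python
from workcell import env
from h import *
s=env.state();print(s["ee_pos"],s["ee_rot"],s["force"],s["gripper_width"])
for n in("top","wrist"):
    f=env.grab_frame(n);im=f["pixels"][:,:,::-1]
    cv2.imwrite(f"pics/{n}1.png",im if n=="wrist" else cv2.resize(im[170:370,280:540],None,fx=3,fy=3))
```

```text
[ 488.33880166 -209.65916428   68.34774597] [-1.79860182e+02 -1.02868022e-01 -7.74021304e-01] [ 0.56102822  0.21460509 -0.40403834] 0.9168112166018977
```

View pics/wrist1.png

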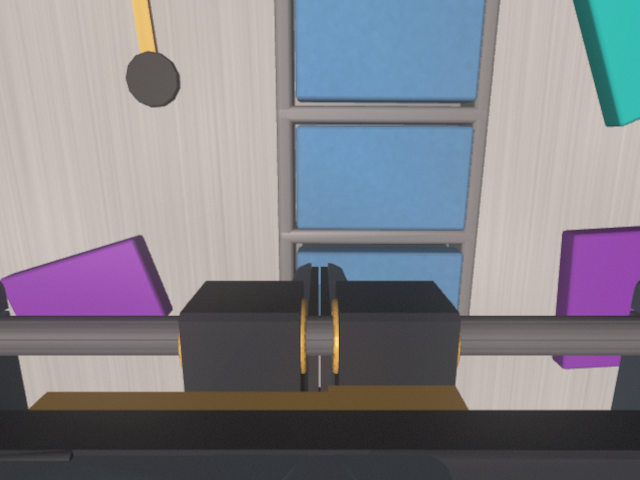

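View pics/top1.png

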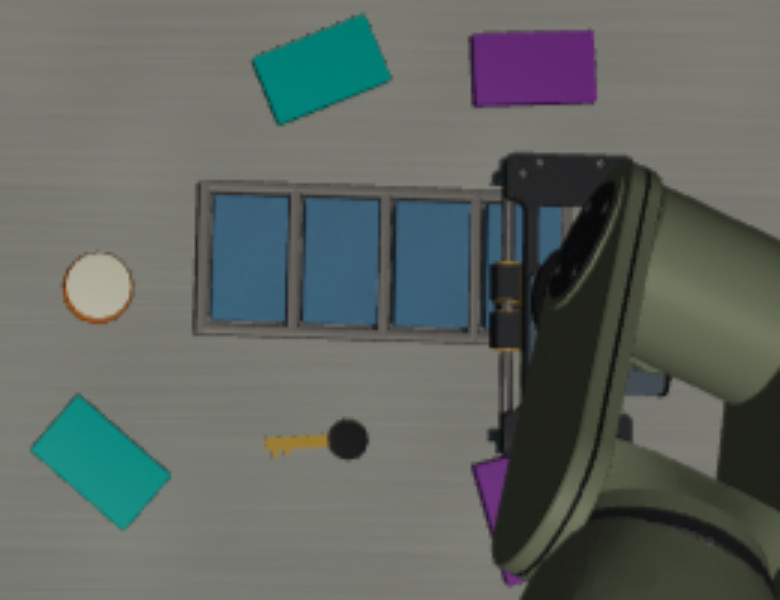

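The wrist view shows the shut tips over the near end of cover 4. The top view agrees, about 6 mm off target in x and 7 mm in y. I'll correct that and go down.

>>> {"api": "servo_tool", "payload": {
  "plan": [
    [[0, 0, 0.4], [-6, 7, 0], 0],
    [[0, 0, 0], [0, 0, 6], 0],
    [[0, 0, 0], [0, 0, 6], 0],
    [[0, 0, 0], [0, 0, 5], 0],
    [[0, 0, 0], [0, 0, 3], 0],
    [[0, 0, 0], [0, 0, 2], 0],
    [[0, 0, 0], [0, 0, 1], 0],
    [[0, 0, 0], [0, 0, 0], 0],
    [[0, 0, 0], [0, 0, 0], 0],
    [[0, 0, 0], [0, 0, 0], 0]
  ]
}}

```text
time_s: 4.05
ee_pos: [482.2, -217.3, 44.3]
ee_rot: [-179.9, -0.2, -1.2]
force: [-0.9, -0.1, -0.4]
gripper_width: 0.6
```

>>> {"api": "servo_tool", "payload": {
  "plan": [
    [[0, 0, 0], [0, 0, 2], 0],
    [[0, 0, 0], [0, 0, 2], 0],
    [[0, 0, 0], [0, 0, 1], 0],
    [[0, 0, 0], [0, 0, 1], 0],
    [[0, 0, 0], [0, 0, 1], 0],
    [[0, 0, 0], [0, 0, 0.7], 0],
    [[0, 0, 0], [0, 0, 0.7], 0],
    [[0, 0, 0], [0, 0, 0.7], 0],
    [[0, 0, 0], [0, 0, 0.7], 0],
    [[0, 0, 0], [0, 0, 0.7], 0]
  ]
}}

```text
time_s: 5.3
ee_pos: [482.3, -217.3, 38.8]
ee_rot: [-179.9, -0.3, -1.2]
force: [-1.6, 0.3, 6.4]
gripper_width: 0.6
```

Run:
```python
from workcell import env
s=env.state();print(s["ee_pos"],s["force"],s["torque"])
```

```text
[ 482.28024911 -217.2939319    38.84702927] [-1.55470646  0.31442601  6.40607967] [0.12047594 0.2809613  0.09199481]
```

>>> {"api": "servo_tool", "payload": {
  "plan": [
    [[0, 0, 0], [0, 0, 1], 0],
    [[0, 0, 0], [0, 0, 1], 0],
    [[0, 0, 0], [0, 0, 1], 0],
    [[0, 0, 0], [0, 0, 1], 0],
    [[0, 0, 0], [0, 0, 1], 0],
    [[0, 0, 0], [0, 0, 1], 0],
    [[0, 0, 0], [0, 0, 1], 0],
    [[0, 0, 0], [0, 0, 1], 0],
    [[0, 0, 0], [0, 0, 1], 0],
    [[0, 0, 0], [0, 0, 1], 0]
  ]
}}

```text
time_s: 6.55
ee_pos: [482.3, -217.3, 38.9]
ee_rot: [180.0, -0.4, -1.2]
force: [-2.5, 0.8, 8.9]
gripper_width: 0.5
```

Cover 4 holds at 38.9 mm under 9 N, so it is firm. Next is cover 3.

>>> {"api": "servo_tool", "payload": {
  "plan": [
    [[0, 0, 0], [0, 0, -7], 0],
    [[0, 0, 0], [0, -10, -3], 0],
    [[0, 0, 0], [0, -20, 0], 0],
    [[0, 0, 0], [0, -20, 0], 0],
    [[0, 0, 0], [0, -6, 0], 0],
    [[0, 0, 0], [0, 0, 0], 0],
    [[0, 0, 0], [0, 0, 0], 0],
    [[0, 0, 0], [0, 0, 2], 0],
    [[0, 0, 0], [0, 0, 2], 0],
    [[0, 0, 0], [0, 0, 0], 0]
  ]
}}

```text
time_s: 7.8
ee_pos: [483.0, -157.2, 44.3]
ee_rot: [-180.0, -0.4, -1.2]
force: [-0.2, -1.0, 1.2]
gripper_width: 0.5
```

>>> {"api": "servo_tool", "payload": {
  "plan": [
    [[0, 0, 0], [0, 0, 2], 0],
    [[0, 0, 0], [0, 0, 2], 0],
    [[0, 0, 0], [0, 0, 1], 0],
    [[0, 0, 0], [0, 0, 1], 0],
    [[0, 0, 0], [0, 0, 0.8], 0],
    [[0, 0, 0], [0, 0, 0.8], 0],
    [[0, 0, 0], [0, 0, 0.8], 0],
    [[0, 0, 0], [0, 0, 0.8], 0],
    [[0, 0, 0], [0, 0, 0.8], 0],
    [[0, 0, 0], [0, 0, 0.8], 0]
  ]
}}

```text
time_s: 9.05
ee_pos: [483.1, -157.5, 37.7]
ee_rot: [180.0, -0.4, -1.2]
force: [-1.2, 0.3, 6.8]
gripper_width: 0.6
```

>>> {"api": "servo_tool", "payload": {
  "plan": [
    [[0, 0, 0], [0, 0, 1], 0],
    [[0, 0, 0], [0, 0, 1], 0],
    [[0, 0, 0], [0, 0, 1], 0],
    [[0, 0, 0], [0, 0, -7], 0],
    [[0, 0, 0], [0, -10, -3], 0],
    [[0, 0, 0], [0, -20, 0], 0],
    [[0, 0, 0], [0, -20, 0], 0],
    [[0, 0, 0], [0, -6, 0], 0],
    [[0, 0, 0], [0, 0, 0], 0],
    [[0, 0, 0], [0, 0, 0], 0]
  ]
}}

```text
time_s: 10.3
ee_pos: [484.6, -98.8, 48.7]
ee_rot: [179.9, -0.6, -1.2]
force: [0.5, 0.6, -0.1]
gripper_width: 0.3
```

Cover 3 holds at 37.7 mm under 7 N, so it is firm too. Next is cover 2.

>>> {"api": "servo_tool", "payload": {
  "plan": [
    [[0, 0, 0], [0, -2.5, 4], 0],
    [[0, 0, 0], [0, 0, 3], 0],
    [[0, 0, 0], [0, 0, 1], 0],
    [[0, 0, 0], [0, 0, 1], 0],
    [[0, 0, 0], [0, 0, 0.8], 0],
    [[0, 0, 0], [0, 0, 0.8], 0],
    [[0, 0, 0], [0, 0, 0.8], 0],
    [[0, 0, 0], [0, 0, 0.8], 0],
    [[0, 0, 0], [0, 0, 0.8], 0],
    [[0, 0, 0], [0, 0, 0.8], 0]
  ]
}}

```text
time_s: 11.55
ee_pos: [484.8, -97.4, 38.0]
ee_rot: [179.9, -0.6, -1.3]
force: [-1.2, 0.2, 6.0]
gripper_width: 0.6
```

>>> {"api": "servo_tool", "payload": {
  "plan": [
    [[0, 0, 0], [0, 0, 0.8], 0],
    [[0, 0, 0], [0, 0, 0.8], 0],
    [[0, 0, 0], [0, 0, 0.8], 0],
    [[0, 0, 0], [0, 0, 0.8], 0],
    [[0, 0, 0], [0, 0, 0.8], 0],
    [[0, 0, 0], [0, 0, 0.8], 0],
    [[0, 0, 0], [0, 0, 0.8], 0],
    [[0, 0, 0], [0, 0, 0.8], 0],
    [[0, 0, 0], [0, 0, 0.8], 0],
    [[0, 0, 0], [0, 0, 0.8], 0]
  ]
}}

```text
time_s: 12.8
ee_pos: [484.7, -97.4, 38.0]
ee_rot: [179.9, -0.8, -1.3]
force: [-1.5, -0.3, 6.7]
gripper_width: 0.5
```

Cover 2 holds at 38.0 mm, so it is firm. Next is cover 1.

>>> {"api": "servo_tool", "payload": {
  "plan": [
    [[0, 0, 0], [0, 0, -7], 0],
    [[0, 0, 0], [0, -10, -3], 0],
    [[0, 0, 0], [0, -20, 0], 0],
    [[0, 0, 0], [0, -20, 0], 0],
    [[0, 0, 0], [0, -7, 0], 0],
    [[0, 0, 0], [0, -1, 0], 0],
    [[0, 0.7, 0], [0, 0, 0], 0],
    [[0, 0, 0], [0, 0, 2], 0],
    [[0, 0, 0], [0, 0, 2], 0],
    [[0, 0, 0], [0, 0, 0], 0]
  ]
}}

```text
time_s: 14.05
ee_pos: [486.4, -37.5, 44.8]
ee_rot: [179.9, -1.6, -1.4]
force: [-0.1, 0.1, 0.6]
gripper_width: 0.5
```

>>> {"api": "servo_tool", "payload": {
  "plan": [
    [[0, -1.5, 0], [0, -2, 2], 0],
    [[0, 0, 0], [0, 0, 2], 0],
    [[0, 0, 0], [0, 0, 1], 0],
    [[0, 0, 0], [0, 0, 0.8], 0],
    [[0, 0, 0], [0, 0, 0.8], 0],
    [[0, 0, 0], [0, 0, 0.8], 0],
    [[0, 0, 0], [0, 0, 0.8], 0],
    [[0, 0, 0], [0, 0, 0.8], 0],
    [[0, 0, 0], [0, 0, 0.8], 0],
    [[0, 0, 0], [0, 0, 0.8], 0]
  ]
}}

```text
time_s: 15.3
ee_pos: [486.2, -35.6, 34.2]
ee_rot: [179.9, 0.0, -1.4]
force: [-3.2, 0.3, 12.0]
gripper_width: 0.6
```

Run:
```python
from workcell import env
from h import *
s=env.state();print(s["ee_pos"],s["force"])
f=env.grab_frame("scene");im=f["pixels"][:,:,::-1]
cv2.imwrite("pics/s2.png",cv2.resize(im[200:320,140:340],None,fx=4,fy=4))
```

```text
[486.20963887 -35.57830794  34.16666023] [-3.16842206  0.30504472 11.95651255]
```

View pics/s2.png

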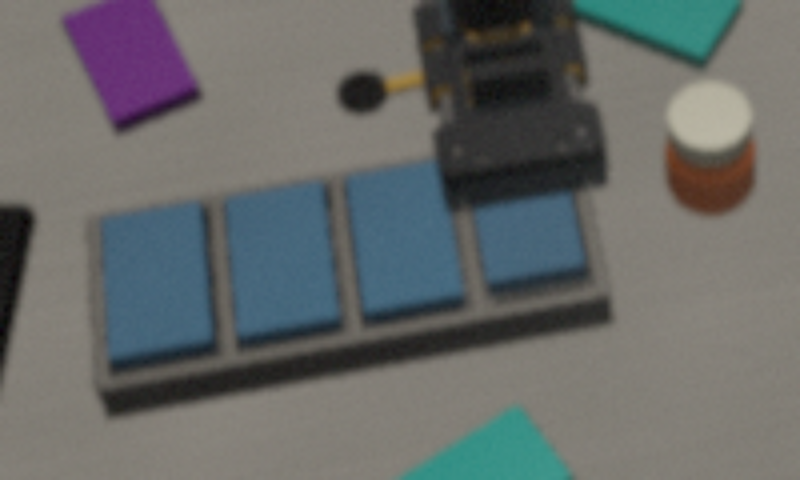

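>>> {"api": "servo_tool", "payload": {
  "plan": [
    [[0, 0, 0], [0, 0, -6], 0],
    [[0, 0, 0], [0, 0, -6], 0],
    [[0, 0, 0], [12, 0, 0], 0],
    [[0, 0, 0], [15, 0, 0], 0],
    [[0, 0, 0], [7, 0, 0], 0],
    [[0, 0, 0], [0, 0, 0], 0],
    [[0, 0, 0], [0, 0, 0], 0],
    [[0, 0, 0], [0, 0, 0], 0],
    [[0, 0, 0], [0, 0, 0], 0],
    [[0, 0, 0], [0, 0, 0], 0]
  ]
}}

```text
time_s: 16.6
ee_pos: [523.0, -36.5, 46.4]
ee_rot: [179.9, 0.0, -1.4]
force: [-0.4, -1.4, -0.4]
gripper_width: 0.6
```

The scene crop shows cover 1's +x end standing raised, with a dark gap under it near (530,290), so cover 1 is the one that rocks. Now I'll press its middle.

>>> {"api": "servo_tool", "payload": {
  "plan": [
    [[0, 0, 0], [-1, -1.5, 2], 0],
    [[0, 0, 0], [0, 0, 3], 0],
    [[0, 0, 0], [0, 0, 2], 0],
    [[0, 0, 0], [0, 0, 1.5], 0],
    [[0, 0, 0], [0, 0, 2], 0],
    [[0, 0, 0], [0, 0, 2], 0],
    [[0, 0, 0], [0, 0, 2.5], 0],
    [[0, 0, 0], [0, 0, 2.5], 0],
    [[0, 0, 0], [0, 0, 2.5], 0],
    [[0, 0, 0], [0, 0, 2.5], 0]
  ]
}}

```text
time_s: 17.85
ee_pos: [521.9, -34.8, 33.7]
ee_rot: [179.9, -0.1, -1.4]
force: [-5.9, 0.8, 19.9]
gripper_width: 0.7
```

>>> {"api": "servo_tool", "payload": {
  "plan": [
    [[0, 0, 0], [0.5, 0, 3], 0],
    [[0, 0, 0], [0.5, 0, 3], 0],
    [[0, 0, 0], [0.5, 0, 3], 0],
    [[0, 0, 0], [0.5, 0, 3], 0],
    [[0, 0, 0], [0.5, 0, 3], 0],
    [[0, 0, 0], [0.5, 0, 3], 0],
    [[0, 0, 0], [0, 0, 3], 0],
    [[0, 0, 0], [0, 0, 3], 0],
    [[0, 0, 0], [0, 0, 3], 0],
    [[0, 0, 0], [0, 0, 3], 0]
  ]
}}

```text
time_s: 19.1
ee_pos: [521.9, -34.8, 33.6]
ee_rot: [179.8, -0.3, -1.4]
force: [-6.1, 0.9, 23.3]
gripper_width: 0.5
```

It is hard at 33.6 mm under 23 N. I'll check both ends with light presses, starting with the near one.

>>> {"api": "servo_tool", "payload": {
  "plan": [
    [[0, 0, 0], [0, 0, -6], 0],
    [[0, 0, 0], [0, 0, -4], 0],
    [[0, 0, 0], [-12, 0, 0], 0],
    [[0, 0, 0], [-15, 0, 0], 0],
    [[0, 0, 0], [-6, 0, 0], 0],
    [[0, 0, 0], [0, 0, 2], 0],
    [[0, 0, 0], [0, 0, 3], 0],
    [[0, 0, 0], [0, 0, 2], 0],
    [[0, 0, 0], [0, 0, 1], 0],
    [[0, 0, 0], [0, 0, 0.8], 0]
  ]
}}

```text
time_s: 20.35
ee_pos: [486.1, -33.9, 33.8]
ee_rot: [179.8, -0.2, -1.4]
force: [0.7, -0.5, 0.7]
gripper_width: 0.7
```

>>> {"api": "servo_tool", "payload": {
  "plan": [
    [[0, 0, 0], [0, 0, 0.8], 0],
    [[0, 0, 0], [0, 0, 0.8], 0],
    [[0, 0, 0], [0, 0, 0.8], 0],
    [[0, 0, 0], [0, 0, 0.8], 0],
    [[0, 0, 0], [0, 0, 0.8], 0],
    [[0, 0, 0], [0, 0, 0.8], 0],
    [[0, 0, 0], [0, 0, 0.8], 0],
    [[0, 0, 0], [0, 0, 0.8], 0],
    [[0, 0, 0], [0, 0, 0.8], 0],
    [[0, 0, 0], [0, 0, 0.8], 0]
  ]
}}

```text
time_s: 21.6
ee_pos: [486.1, -33.9, 33.7]
ee_rot: [179.8, -0.3, -1.4]
force: [-1.5, 0.3, 6.7]
gripper_width: 0.6
```

Near end is hard at 33.7 mm, the same height as the middle. Now the far end.

>>> {"api": "servo_tool", "payload": {
  "plan": [
    [[0, 0, 0], [0, 0, -6], 0],
    [[0, 0, 0], [0, 0, -4], 0],
    [[0, 0, 0], [18, 0, 0], 0],
    [[0, 0, 0], [22, 0, 0], 0],
    [[0, 0, 0], [20, 0, 0], 0],
    [[0, 0, 0], [6, 0, 0], 0],
    [[0, 0, 0], [0, 0, 2], 0],
    [[0, 0, 0], [0, 0, 3], 0],
    [[0, 0, 0], [0, 0, 2], 0],
    [[0, 0, 0], [0, 0, 1], 0]
  ]
}}

```text
time_s: 22.85
ee_pos: [551.3, -35.5, 36.6]
ee_rot: [179.9, -0.2, -1.4]
force: [0.6, -0.8, -0.3]
gripper_width: 0.2
```

>>> {"api": "servo_tool", "payload": {
  "plan": [
    [[0, 0, 0], [0, 0, 0.8], 0],
    [[0, 0, 0], [0, 0, 0.8], 0],
    [[0, 0, 0], [0, 0, 0.8], 0],
    [[0, 0, 0], [0, 0, 0.8], 0],
    [[0, 0, 0], [0, 0, 0.8], 0],
    [[0, 0, 0], [0, 0, 0.8], 0],
    [[0, 0, 0], [0, 0, 0.8], 0],
    [[0, 0, 0], [0, 0, 0.8], 0],
    [[0, 0, 0], [0, 0, 0.8], 0],
    [[0, 0, 0], [0, 0, 0.8], 0]
  ]
}}

```text
time_s: 24.1
ee_pos: [551.1, -35.5, 33.7]
ee_rot: [179.9, -0.2, -1.4]
force: [-1.7, -0.9, 6.6]
gripper_width: 0.3
```

>>> {"api": "servo_tool", "payload": {
  "plan": [
    [[0, 0, 0], [0, 0, -10], 0],
    [[0, 0, 0], [0, 0, -20], 0],
    [[0, 0, 0], [0, 0, -20], 0],
    [[0, 0, 0], [0, 0, -30], 0],
    [[0, 0, 0], [-30, 0, -30], 0],
    [[0, 0, 0], [-40, 10, -10], 0],
    [[0, 0, 0], [-30, 20, 0], 0],
    [[0, 0, 0], [0, 0, 0], 0],
    [[0, 0, 0], [0, 0, 0], 0],
    [[0, 0, 0], [0, 0, 0], 0]
  ]
}}

```text
time_s: 25.35
ee_pos: [450.6, -62.9, 161.6]
ee_rot: [179.8, -0.7, -1.4]
force: [-0.4, -0.7, -0.4]
gripper_width: 0.4
```

Run:
```python
from workcell import env
from h import *
s=env.state();print(s["time_s"],s["ee_pos"],s["force"],abs(s["qvel"]).max())
f=env.grab_frame("scene");im=f["pixels"][:,:,::-1]
cv2.imwrite("pics/s3.png",cv2.resize(im[180:330,100:350],None,fx=3,fy=3))
```

```text
25.35 [450.58124667 -62.93352697 161.5600808 ] [-0.36485423 -0.71773632 -0.40567449] 0.7114059902994383
```

View pics/s3.png

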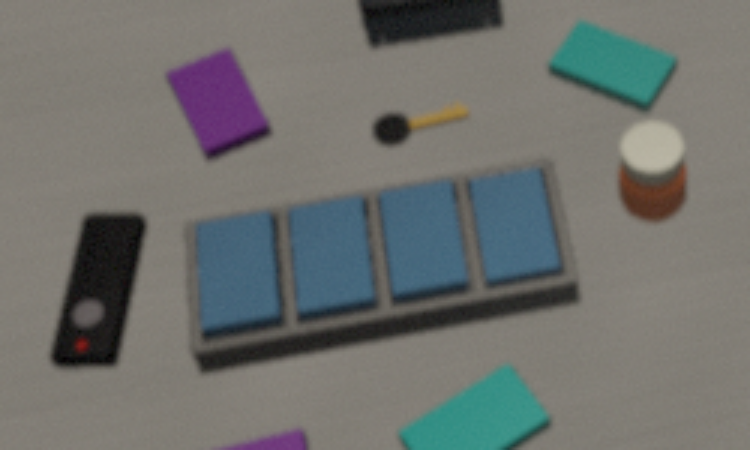

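The picture shows all four covers seated, with cover 1 at (515,225) lower than the rest. The key, jar and remote are undisturbed and the arm is clear.

```bash
python3 -c "
from workcell import env
print(env.job_done())"
```

```text
the job is handed in; nothing more can be done
None
```

Cover 1 was the loose one. I pressed it home, moved clear and handed the job in at about 25 s; no verdict is reported.

- **Finding it:** Covers 4, 3 and 2 stayed hard near their -x ends at 38.9, 37.7 and 38.0 mm under about 7–9 N. Cover 1's near end dipped to 34.2 mm and its far end visibly rose. That press reached 12 N, above the suggested 2–5 N.
- **Pressing home:** I pressed cover 1's middle with up to 23 N until it went hard at 33.6 mm.
- **Last checks:** Light presses of about 6.7 N then found both of cover 1's ends hard at 33.7 mm, so it is level and no longer rocks. In the last picture the covers sit flat, and the key, jar and remote look undisturbed. That crop does not include the dome, but the arm never went near it.
- **Not measured:** I did not record cover 1's height before pressing, so the 4 mm drop is inferred. No check failed or disagreed with another.

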